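# Mark a banner dowel in the drilling jig

## Task

Take the long wooden dowel off its rest and feed it endwise, keeping it straight, into the flared mouth of the jig's guide tube and right through until its leading end is up against the steel end stop. Let go of it, then push the black plunger on top of the jig all the way down to its stop to mark the dowel, and let it spring back up. Do not press the plunger before the dowel is fully home, leave the dowel there against the stop, and do not disturb the glue bottle, spool, carton or shears.

Things in the scene. Friction and masses are not known exactly. Their poses are not given: they have to be found in the camera images.
- dowel: The loose plain wooden dowel, a round rod 16 mm in diameter and 280 mm long, about 40 g; both ends are alike. Origin on its axis, half-way along; x runs along the dowel (140 mm to either end), and it may be rolled about x. It starts lying level in the rest, its axis 45 mm above the table.
- rest: Fixed low plywood rest under the dowel: base board 250 x 44 mm, 10 mm thick, with two notched blocks 112 mm either side of its middle (each 14 mm long, 40 mm wide, prongs up to 47 mm above the table, notch 18 mm wide). Origin on the table under its middle, x along the dowel, z up. The dowel's middle may lie up to 6 mm off along x.
- jig: Jig screwed to the table. Origin on the table under the tube's mouth; x is the feed direction (level, mouth to end stop), z up. Plywood base x = 0 to 205 mm, 80 wide, 15 thick. Then the guide tube, x = 0 to 100; an aluminium bridge, x = 132 to 158, 72 wide, posts 44 apart inside, top 124 above the table, carrying the plunger; and the upright steel stop plate, face at x = 180, top at 100.
- tube_mouth (a point): Centre of the mouth of the level steel guide tube, on its axis, 70 mm above the table; axes as the jig's (x into the tube). Tube 100 mm long, bore 19 mm, outside 25 mm; its first 16 mm flare like a funnel to a 36 mm opening (42 mm outside) at the mouth.
- end_stop (a point): Point on the face of the steel stop plate where the tube's axis meets it, 180 mm past the mouth; axes as the jig's. With the dowel's leading end on it (fully home) the dowel's middle is 40 mm inside the mouth and 100 mm of it still sticks out; let go, it drops 1 to 2 mm and lies in the tube by itself.
- punch_head (a point): Centre of the top of the round black plunger head (34 mm wide at its widest, flat top 20 mm wide, 18 mm tall), 167 mm above the table when up, over the dowel's path at jig x = 145 mm. Goes straight down.
- punch (a joint): Plunger travel: 0 m up, 0.012 m down on its stop. A spring returns it: about 2 N to start moving, about 6.5 N at the stop.
- glue: Bystander: white glue bottle with orange cap, 54 mm wide, 150 mm tall, origin under its centre.
- spool: Bystander: blue thread spool standing upright, 52 mm wide, 55 mm tall, origin under its centre.
- carton: Bystander: open cardboard carton, 200 x 160 x 80 mm, with flaps folded outward, origin under its centre.
- shears: Bystander: orange and grey handled shears lying flat, about 205 mm long, 80 mm wide, 12 mm thick, blades along its x, origin under the pivot.

How it is judged:
On the way, in this order (a step that is already met when the one before it is completed fails the run):
1. the dowel's leading end is at least 40 mm inside the tube, in line with it (x of dowel in the frame of jig above -0.1 m and angle between the x axis of dowel and the x axis of jig, either way round below 0.15 rad and distance between dowel and tube_mouth below 0.101 m).
2. the dowel is through the tube, its end within 4 mm of the end stop, and let go (x of dowel in the frame of jig between 0.036 and 0.045 m and angle between the x axis of dowel and the x axis of jig, either way round below 0.07 rad and distance between dowel and tube_mouth below 0.046 m and contact force between the fingers and dowel below 0.1 N), for 0.1 s.
3. the plunger is pressed to within 1.5 mm of its stop with the dowel home (x of dowel in the frame of jig between 0.036 and 0.045 m and angle between the x axis of dowel and the x axis of jig, either way round below 0.07 rad and distance between dowel and tube_mouth below 0.046 m and value of joint punch above 0.0105 m), for 0.05 s.
At the end, for the whole second after the job is handed in: The dowel lies at rest in the guide tube, in line with it (within 4 degrees), its leading end within 4 mm of the end stop; the plunger has been pressed to within 1.5 mm of its stop and is back up (within 2 mm) (x of dowel in the frame of jig between 0.036 and 0.045 m and angle between the x axis of dowel and the x axis of jig, either way round below 0.07 rad and distance between dowel and tube_mouth below 0.046 m and value of joint punch below 0.002 m and linear speed of dowel below 0.01 m/s); the robot touches nothing.
It fails at once if the plunger is pressed more than half-way while the dowel is not home (its end over 8 mm from the stop) (value of joint punch above 0.006 m and x of dowel in the frame of jig below 0.032 m).
It fails at once if the glue is moved more than 20 mm or tipped over (distance of glue from where it was at the start of the episode above 0.02 m or angle between glue's own z axis and vertical above 0.5 rad).
It fails at once if the spool is moved more than 20 mm or tipped over (distance of spool from where it was at the start of the episode above 0.02 m or angle between spool's own z axis and vertical above 0.5 rad).
It fails at once if the carton is moved more than 20 mm (distance of carton from where it was at the start of the episode above 0.02 m).
It fails at once if the shears is moved more than 20 mm or tipped over (distance of shears from where it was at the start of the episode above 0.02 m or angle between shears's own z axis and vertical above 0.5 rad).
It also fails if it takes over 53 s, if anything falls off the work surface, if the arm or the gripper's body presses on something with over 40 N, if the wrist force passes 120 N, or if a joint passes its speed limit or range.

## Robot

A 7-joint arm with a two-finger parallel gripper is mounted at the origin on the work surface. World frame = base frame: x ahead of the robot, y to its left, z up, the work surface at z = 0. Lengths are in m, angles in rad, forces in N, time in s.
With the tool pointing down it reaches from about 0.425 to 0.825 m from the base axis. Payload 3.6 kg.
Tool frame: the origin (TCP) lies at the very end of the fingers, on their centre line; the grasp point (between the pads) lies 19 mm behind it; z points along the fingers, y is the line along which they close (so a half turn about z gives the same grasp; the last joint's range is limited). The gripper opens to 93 mm and grips with 3 to 60 N. Pads are 15 mm wide; open, the fingers measure 128 mm over their backs; the gripper's body (75 mm by 188 mm) begins 65 mm behind the grasp point.
Start: joints at [-1.21, 0.615, -0.013, 1.423, 0.008, 1.103, -0.04], TCP at [0.246, 0.602, 0.219] pointing down, gripper open.
Joint ranges: [-3.12, 3.12], [-0.3, 2.06], [-1.34, 1.32], [0.26, 2.42], [-1.36, 4.5], [0.01, 1.98], [-2.84, 2.84]. Speed limits (rad/s): [2.79, 2.79, 3.14, 3.14, 3.14, 3.14, 3.14].

## Interface

Orientations are given as a unit quaternion [x, y, z, w].
In Python, from workcell import observe, snapshot, sign_off gives the robot as it stands.
- The arm moves only by the tool send_rows, never from a script. Its argument "deltas" is a list of rows, each a list of 5 numbers: the closure in counts, from 0 (fully open) to 255 (shut), then the shift along the world's x, y, z in m, then the turn about the world's z in degrees. In form: [[hand, tx, ty, tz, turn], ...]. A call has 1 to 5 rows; each row is the pose to reach, as a shift and turn from the pose commanded when the call began; what a row does not reach only later rows make up. A row lasts 1/10 s, in which the tool goes at most 50 mm and 8.59 degrees, less where a joint would pass 70% of its speed; a pose out of reach is approached as far as the arm can. A call with a gripper value outside its range is refused whole. The fingers move at their own pace and stop on an object; "newtons" is the grip in N (left out, the last holds). Time passes only in rows, so rows that repeat a pose let the fingers close. It gives the time, the measured TCP pose, the force, the opening and the grip force at its end, in the units of the state.
- observe(): the state, without advancing time (a new reading comes with each control period).
- snapshot(name): name is "scene" or "side" or "wrist"; returns a dict with "frame" (420x560x3 uint8, red, green, blue), "range_z" (420x560 float32, m along the optical axis (not along the pixel's ray), 0 where there is no reading), "mtx" (3x3 intrinsics, pixels), "R" (3x3) and "t" (3): a world point X has camera coordinates R X + t. Camera axes: x right, y down, z forward; pixel columns grow to the right and rows downward; lengths in m; the calibration is good to about 2 mm. A picture is of the moment at which its call begins.
- sign_off(): hands the job in; it is judged then, once.
The state is a dict: "time_s": time; "qpos": joint angles; "qvel": joint speeds; "joint_efforts": joint torques, N m; "tool_pos": TCP position; "tcp_rot": TCP orientation; "contact_force": force on the tool from outside, world axes, zero at the start; "torque": the same for the moment, N m; "finger_gap": opening from 0.0 (shut) to 1.0 (fully open); "grasp_force": force on a finger pad.
Only numpy, scipy, OpenCV 4.12 (cv2) and the standard library are available. Lean on these libraries where they do the work, as an engineer would, in place of code of your own. Each camera call takes 0.05 s, during which the arm holds its last target. There are 200 camera calls.

## Working session

There is one attempt and no reset: what is moved stays moved. The work goes in short steps, Python scripts to look and compute and a tool call to move; the robot and the scene stay as the last step left them, time stands still between calls to the robot, and variables do not carry over. Pictures are saved under pics/ and viewed, at most 10 in all, crops included, and the job is handed in when it is done.

Besides the shell and the picture viewer there is one more tool, called after ">>>" by a JSON object that holds its "method" and its "body", one argument or row to a line. send_rows: Moves the arm, as the interface text tells. Its arguments: {"type":"object","properties":{"deltas":{"type":"array","items":{"type":"array","items":{"type":"number"}}},"newtons":{"type":"number"}},"required":["deltas"]}

```bash
mkdir -p pics; cat > h.py <<'E'
import numpy as np, cv2
from workcell import observe, snapshot, sign_off
def cloud(s):
    d=s["range_z"]; h,w=d.shape; u,v=np.meshgrid(np.arange(w),np.arange(h))
    K=s["mtx"]; c=np.stack([(u-K[0,2])/K[0,0]*d,(v-K[1,2])/K[1,1]*d,d],-1)
    X=(c-s["t"])@s["R"]; X[d<=0]=np.nan
    return X
def save(s,n): cv2.imwrite("pics/"+n,s["frame"][:,:,::-1])
E
python3 - <<'E'
from h import *
np.set_printoptions(precision=4,suppress=True)
for n in("scene","side"):
    s=snapshot(n); save(s,n+"0.png"); np.savez(n+"0.npz",**s); print(n,-s["R"].T@s["t"],s["R"][2])
print(observe())
E
```

```text
scene [1.1249 0.6567 1.3696] [-0.3598 -0.4268 -0.8297]
side [0.3333 0.6424 0.8872] [ 0.2265 -0.6222 -0.7494]
{'time_s': 0.1, 'qpos': array([-1.2095,  0.6158, -0.0126,  1.4247,  0.0081,  1.1034, -0.0404]), 'qvel': array([ 0.0014, -0.0027, -0.0009, -0.0031, -0.0012,  0.0008, -0.0005]), 'joint_efforts': array([  0.0013, -46.0043,   0.2099, -16.6243,  -0.0613,   0.0169,
         0.0001]), 'tool_pos': array([0.2456, 0.6011, 0.2176]), 'tcp_rot': array([ 0.1927,  0.9813, -0.0011, -0.0002]), 'contact_force': array([-0.5934, -0.3172,  0.0727]), 'torque': array([ 0.007 ,  0.0095, -0.0079]), 'grasp_force': 0.0, 'finger_gap': 0.995091946873994}
```

View pics/scene0.png

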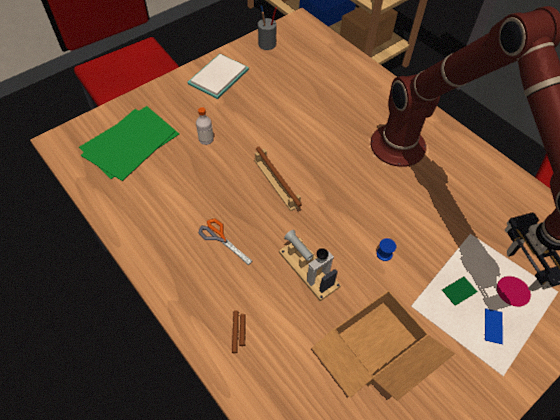

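View pics/side0.png

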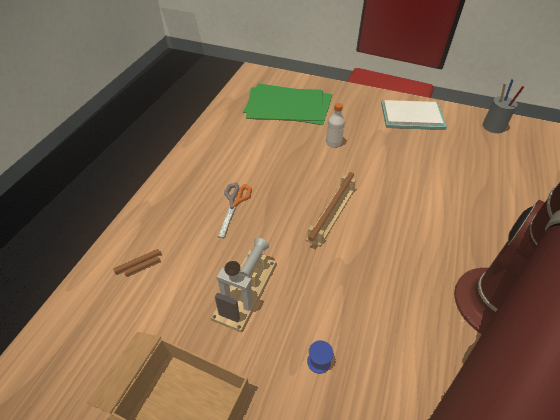

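The scene view shows the dowel at about (257,152)-(299,208). The jig runs from its mouth at (290,238) to its stop at (328,285), with the black head at (322,255). In the side view the dowel is at (352,177)-(312,238), the mouth at (262,243) and the head at (232,268). Next I'll measure these from depth.

```bash
python3 - <<'E'
from h import *
np.set_printoptions(precision=4,suppress=True)
R={"scene":dict(dowel=(245,305,140,215),jig=(272,345,222,302),spool=(372,402,232,266),glue=(192,218,104,148),shears=(194,256,215,268)),
   "side":dict(dowel=(300,362,165,252),jig=(205,282,232,332),spool=(303,338,336,376),glue=(322,350,100,150),shears=(212,256,178,240))}
def line(P):
    c=P.mean(0); d=np.linalg.svd(P-c,full_matrices=False)[2][0]; t=(P-c)@d
    return c+d*(t.min()+t.max())/2,d,np.ptp(t),t
for n in R:
    s=np.load(n+"0.npz"); X=cloud(s); F=s["frame"].astype(int)
    def reg(k):
        a,b,c,d=R[n][k]; P=X[c:d,a:b].reshape(-1,3); return P,F[c:d,a:b].reshape(-1,3)
    print("==",n)
    P,C=reg("dowel"); m=(P[:,2]>.049)&(P[:,2]<.06); c,d,L,_=line(P[m][:,:2]); print("dowel",m.sum(),c,d,np.degrees(np.arctan2(d[1],d[0])),L,np.nanmax(P[:,2]))
    P,C=reg("jig"); 
    m=(P[:,2]>.15); print("head",m.sum(),P[m].mean(0),P[m].max(0)-P[m].min(0),"top",P[m&(P[:,2]>.162)].mean(0))
    hd=P[m&(P[:,2]>.162)].mean(0)
    m=(P[:,2]>.074)&(P[:,2]<.095)&(np.linalg.norm(P[:,:2]-hd[:2],axis=1)>.03+.02)
    q=P[m]; print("tube?",m.sum()); 
    # keep tube side: towards the dowel
    u=c-hd[:2]; u/=np.linalg.norm(u); t=(q[:,:2]-hd[:2])@u; q=q[(t>.03)]
    cc,dd,LL,_=line(q[:,:2]); print("tube",len(q),cc,np.degrees(np.arctan2(dd[1],dd[0])),LL,"z",np.percentile(q[:,2],[5,50,95]))
    m=(P[:,2]>.005)&(P[:,2]<.02); r=cv2.minAreaRect(P[m][:,:2].astype(np.float32)*1000); print("base",m.sum(),r)
    for k in("spool","glue","shears"):
        P,C=reg(k); m=P[:,2]>.006; print(k,P[m].min(0),P[m].max(0))
E
```

```text
== scene
dowel 263 [ 0.4547 -0.1353] [-0.1506 -0.9886] -98.65972783745596 0.2821955951069909 0.0608713365311963
head 109 [0.5893 0.2221 0.1653] [0.0326 0.0323 0.0147] top [0.5888 0.2217 0.1662]
tube? 253
tube 245 [0.5855 0.1232] 88.19265262425182 0.09700820198373428 z [0.0751 0.0808 0.0883]
base 978 ((562.589599609375, 158.197509765625), (276.766845703125, 230.112548828125), 51.174278259277344)
spool [0.283  0.2217 0.0061] [0.4139 0.3351 0.0619]
glue [ 0.4076 -0.6211  0.0062] [ 0.583  -0.4082  0.156 ]
shears [ 0.603  -0.1876  0.006 ] [0.8415 0.06   0.0244]
== side
dowel 324 [ 0.4506 -0.1326] [0.1535 0.9881] 81.17000336217603 0.2803137361706325 0.057027229152547355
head 188 [0.5843 0.2255 0.1641] [0.033  0.034  0.0145] top [0.5849 0.2241 0.165 ]
tube? 374
tube 362 [0.5795 0.1257] 87.38364099452723 0.09815858143680532 z [0.075  0.0802 0.0861]
base 1182 ((633.9593505859375, 159.3114776611328), (244.87973022460938, 183.25914001464844), 87.3971176147461)
spool [0.338  0.2621 0.006 ] [0.3885 0.3129 0.0588]
glue [ 0.5005 -0.6717  0.0062] [ 0.631  -0.4215  0.1517]
shears [ 0.5947 -0.1547  0.006 ] [0.7751 0.0797 0.0815]
```

>>> {"method": "send_rows", "body": {
  "deltas": [
    [0,0.032,-0.038,0.006,-4.8],
    [0,0.064,-0.076,0.012,-9.6],
    [0,0.096,-0.114,0.018,-14.4],
    [0,0.128,-0.152,0.024,-19.2],
    [0,0.16,-0.19,0.03,-24]
  ]
}}

```text
time_s: 0.6
tool_pos: [0.4064, 0.41, 0.2485]
tcp_rot: [0.394, 0.919, -0.0, -0.0]
contact_force: [0.8, 1.8, -0.2]
finger_gap: 1.0
grasp_force: 0.0
```

>>> {"method": "send_rows", "body": {
  "deltas": [
    [0,0.02,-0.044,0,-4.8],
    [0,0.04,-0.088,0,-9.6],
    [0,0.06,-0.132,0,-14.4],
    [0,0.08,-0.176,0,-19.2],
    [0,0.1,-0.22,0,-24]
  ]
}}

```text
time_s: 1.1
tool_pos: [0.5058, 0.19, 0.2484]
tcp_rot: [0.576, 0.817, -0.0, -0.0]
contact_force: [1.5, -0.1, 0.4]
finger_gap: 0.999
grasp_force: 0.0
```

>>> {"method": "send_rows", "body": {
  "deltas": [
    [0,0,-0.048,0,-4.8],
    [0,0,-0.096,0,-9.6],
    [0,0,-0.144,0,-14.4],
    [0,0,-0.192,0,-19.2],
    [0,0,-0.24,0,-24]
  ]
}}

```text
time_s: 1.6
tool_pos: [0.5051, -0.0499, 0.2484]
tcp_rot: [0.734, 0.679, -0.0, -0.0]
contact_force: [0.3, 0.6, -0.0]
finger_gap: 1.0
grasp_force: 0.0
```

>>> {"method": "send_rows", "body": {
  "deltas": [
    [0,-0.015,-0.04,0,-1.5],
    [0,-0.03,-0.08,-0.02,-3],
    [0,-0.045,-0.12,-0.04,-4.6],
    [0,-0.066,-0.17,-0.06,-4.6],
    [0,-0.066,-0.17,-0.06,-4.6]
  ]
}}

```text
time_s: 2.1
tool_pos: [0.4348, -0.2237, 0.1871]
tcp_rot: [0.763, 0.647, -0.003, -0.001]
contact_force: [0.1, 0.3, 0.4]
finger_gap: 0.999
grasp_force: 0.0
```

```bash
cat > w.py <<'E'
from h import *
np.set_printoptions(precision=4,suppress=True)
import sys
o=observe(); print(o["time_s"],o["tool_pos"],o["tcp_rot"],o["contact_force"],o["finger_gap"],o["grasp_force"])
q=o["tcp_rot"]; from scipy.spatial.transform import Rotation as Ro
M=Ro.from_quat(q).as_matrix(); print("tool y yaw",np.degrees(np.arctan2(M[1,1],M[0,1])),"z",M[:,2])
for n in sys.argv[2:]:
    s=snapshot(n); f=n+sys.argv[1]; save(s,f+".png"); np.savez(f+".npz",**s); print(n,-s["R"].T@s["t"],s["R"][2])
E
python3 w.py 1 wrist
```

```text
2.1 [ 0.4348 -0.2237  0.1871] [ 0.7628  0.6466 -0.0027 -0.0009] [0.1123 0.2512 0.3617] 0.9989836909231105 0.0
tool y yaw -9.431372576047524 z [-0.0053 -0.0021 -1.    ]
wrist [ 0.4464 -0.1582  0.3547] [-0.0436 -0.2355 -0.9709]
```

View pics/wrist1.png

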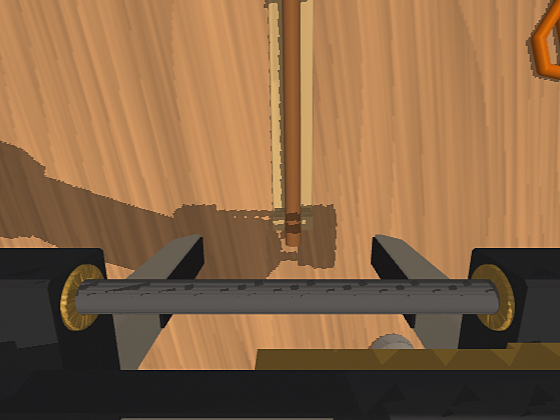

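The wrist view shows the dowel at column ~292, its near end at (292,245), and the rest block at row ~215. The fingers straddle it, with tips near columns 200 and 375. I'll measure from here.

```bash
python3 - <<'E'
from h import *
np.set_printoptions(precision=4,suppress=True)
s=np.load("wrist1.npz"); X=cloud(s)[0:262,255:330].reshape(-1,3)
m=(X[:,2]>.0495)&(X[:,2]<.06); P=X[m]; c=P.mean(0)[:2]; d=np.linalg.svd(P[:,:2]-c,full_matrices=False)[2][0]; d*=np.sign(d[1]); t=(P[:,:2]-c)@d
print(m.sum(),c,np.degrees(np.arctan2(d[1],d[0])),np.ptp(t),"end-",c+d*t.min(),"end+",c+d*t.max(),P[:,2].max())
e=c+d*t.min(); print("centre",e+.14*d,"grip",e+.055*d)
E
```

```text
4005 [ 0.4502 -0.1551] 81.26281956177537 0.21998048967551645 end- [ 0.4322 -0.2724] end+ [ 0.4656 -0.055 ] 0.056781000561832745
centre [ 0.4535 -0.1341] grip [ 0.4405 -0.2181]
```

>>> {"method": "send_rows", "body": {
  "deltas": [
    [0,0,0,0,0],
    [0,0,0,-0.04,0],
    [0,0,0,-0.08,0],
    [0,0,0,-0.11,0],
    [0,0,0,-0.11,0]
  ]
}}

```text
time_s: 2.65
tool_pos: [0.4389, -0.2143, 0.0759]
tcp_rot: [0.758, 0.652, -0.001, -0.004]
contact_force: [-1.2, -0.4, 0.7]
finger_gap: 0.998
grasp_force: 0.0
```

>>> {"method": "send_rows", "body": {
  "deltas": [
    [0,0,0,-0.02,0],
    [0,0,0,-0.04,0],
    [0,0,0,-0.052,0],
    [0,0,0,-0.052,0],
    [0,0,0,-0.052,0]
  ]
}}

```text
time_s: 3.15
tool_pos: [0.4407, -0.218, 0.0276]
tcp_rot: [0.759, 0.651, 0.001, 0.001]
contact_force: [0.3, 0.4, -0.5]
finger_gap: 1.0
grasp_force: 0.0
```

>>> {"method": "send_rows", "body": {
  "deltas": [
    [150,0,0,0,0],
    [255,0,0,0,0],
    [255,0,0,0,0],
    [255,0,0,0,0],
    [255,0,0,0,0]
  ],
  "newtons": 40
}}

```text
time_s: 3.65
tool_pos: [0.4397, -0.2182, 0.0268]
tcp_rot: [0.759, 0.651, 0.0, 0.0]
contact_force: [0.2, 0.3, 0.7]
finger_gap: 0.616
grasp_force: 0.0
```

>>> {"method": "send_rows", "body": {
  "deltas": [
    [255,0,0,0,0],
    [255,0,0,0,0],
    [255,0,0,0,0],
    [255,0,0,0,0],
    [255,0,0,0,0]
  ]
}}

```text
time_s: 4.15
tool_pos: [0.4396, -0.2181, 0.0266]
tcp_rot: [0.759, 0.651, -0.0, -0.0]
contact_force: [-0.4, 0.3, -0.8]
finger_gap: 0.189
grasp_force: 0.0
```

>>> {"method": "send_rows", "body": {
  "deltas": [
    [255,0,0,0,0],
    [255,0,0,0,0],
    [255,0,0,0,0],
    [255,0,0,0,0],
    [255,0,0,0,0]
  ]
}}

```text
time_s: 4.65
tool_pos: [0.4397, -0.2181, 0.0266]
tcp_rot: [0.759, 0.651, 0.0, -0.0]
contact_force: [0.5, -0.2, 0.4]
finger_gap: 0.158
grasp_force: 40.0
```

>>> {"method": "send_rows", "body": {
  "deltas": [
    [255,0,0,0.01,0],
    [255,0,0,0.025,0],
    [255,0,0,0.045,0],
    [255,0,0,0.065,0],
    [255,0,0,0.074,0]
  ]
}}

```text
time_s: 5.15
tool_pos: [0.4403, -0.2186, 0.1026]
tcp_rot: [0.759, 0.651, 0.001, 0.001]
contact_force: [0.2, 0.2, -0.3]
finger_gap: 0.161
grasp_force: 40.0
```

>>> {"method": "send_rows", "body": {
  "deltas": [
    [255,0.025,0.006,0,1.3],
    [255,0.05,0.012,0,2.6],
    [255,0.08,0.019,0,4],
    [255,0.11,0.026,0,5.3],
    [255,0.13,0.031,0,6.3]
  ]
}}

```text
time_s: 5.65
tool_pos: [0.5716, -0.1858, 0.1005]
tcp_rot: [0.722, 0.692, 0.0, 0.0]
contact_force: [-0.1, 0.3, -0.4]
finger_gap: 0.16
grasp_force: 40.0
```

>>> {"method": "send_rows", "body": {
  "deltas": [
    [255,0,0,0,0],
    [255,0,0,0,0],
    [255,0,0,-0.02,0],
    [255,0,0,-0.02,0],
    [255,0,0,-0.02,0]
  ]
}}

```text
time_s: 6.15
tool_pos: [0.568, -0.1878, 0.0806]
tcp_rot: [0.723, 0.691, -0.001, -0.001]
contact_force: [-0.4, -0.4, -0.5]
finger_gap: 0.159
grasp_force: 40.0
```

```bash
python3 w.py 2 wrist scene side
```

```text
6.15 [ 0.568  -0.1878  0.0806] [ 0.7231  0.6908 -0.0007 -0.0008] [-0.4146 -0.398  -0.5376] 0.15944535357067371 39.99978303909302
tool y yaw -2.6199966891351574 z [-0.0021  0.0002 -1.    ]
wrist [ 0.5713 -0.1218  0.2485] [-0.0124 -0.2363 -0.9716]
scene [1.1249 0.6567 1.3696] [-0.3598 -0.4268 -0.8297]
side [0.3333 0.6424 0.8872] [ 0.2265 -0.6222 -0.7494]
```

View pics/wrist2.png

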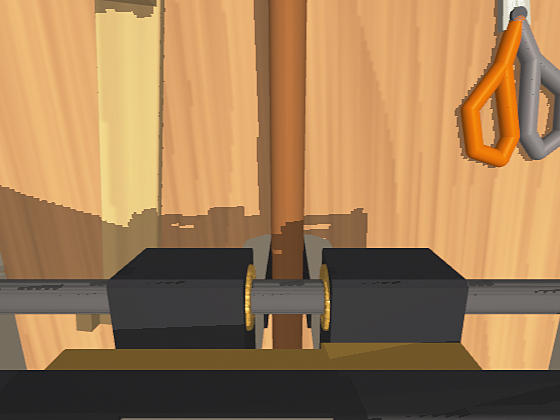

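View pics/side2.png

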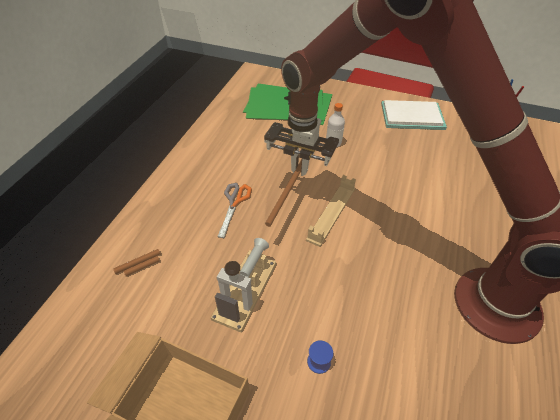

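The wrist view shows the dowel firmly gripped at column ~288. In the side view it points at the jig, tip at about (267,222) and mouth at (262,243). I'll fit cylinders of known radius to dowel and tube in each camera so that biases cancel.

```bash
cat > fit.py <<'E'
from h import *
from scipy.optimize import least_squares
np.set_printoptions(precision=4,suppress=True)
def cyl(P,r,y0,g):
    # axis: x=a+b(y-y0), z=c+d(y-y0)
    def f(p):
        u=np.array([p[1],1,p[3]]); u/=np.linalg.norm(u); w=P-[p[0],y0,p[2]]
        return np.linalg.norm(np.cross(w,u),axis=1)-r
    s=least_squares(f,g,loss="soft_l1",f_scale=.001); u=np.array([s.x[1],1,s.x[3]]); u/=np.linalg.norm(u)
    t=(P-[s.x[0],y0,s.x[2]])@u
    return s.x,np.degrees(np.arctan(s.x[1])),np.degrees(np.arctan(s.x[3])),np.std(f(s.x)),y0+np.percentile(t,[.3,99.7])*u[1]
def sel(X,C,L,rad): # points near a line between two 3d points
    P=X.reshape(-1,3); a=np.array(C,float); u=np.array(L,float)-a; n=np.linalg.norm(u); u/=n
    w=P-a; t=w@u; return P[(t>0)&(t<n)&(np.linalg.norm(np.cross(w,u),axis=1)<rad)]
E
python3 - <<'E'
from fit import *
for n in("scene","side"):
    X=cloud(np.load(n+"2.npz"))
    T=sel(X,(.5820,.102,.07),(.5855,.172,.07),.018)
    D=sel(X,(.570,-.155,.1),(.581,.075,.1),.02)
    print(n,len(T),"tube",cyl(T,.0125,.078,[.581,.04,.07,0]))
    print("  dowel",len(D),cyl(D,.008,.078,[.581,.04,.1,0]))
    F=sel(X,(.580,.05,.07),(.5815,.092,.07),.026); print("  mouth ymin",np.sort(F[:,1])[:6],"tipY",np.sort(D[:,1])[-5:])
E
```

```text
scene 199 tube (array([0.58  , 0.0672, 0.0693, 0.0016]), np.float64(3.844442543135244), np.float64(0.0925057339197039), np.float64(0.002276282395575397), array([0.1033, 0.172 ]))
  dowel 284 (array([ 0.5811,  0.0476,  0.0981, -0.0089]), np.float64(2.724517800912945), np.float64(-0.5101127440200154), np.float64(0.0022099469780842585), array([-0.1519,  0.0353]))
  mouth ymin [0.0745 0.0759 0.0761 0.0763 0.0764 0.0766] tipY [0.0341 0.0343 0.0354 0.0354 0.0356]
side 288 tube (array([0.5793, 0.0457, 0.0687, 0.0033]), np.float64(2.6152672339696745), np.float64(0.1907868111304601), np.float64(0.0016353926199739628), array([0.103 , 0.1719]))
  dowel 356 (array([ 0.5796,  0.0459,  0.0971, -0.0054]), np.float64(2.6268402346656345), np.float64(-0.30802924092638845), np.float64(0.0013808624429848257), array([-0.153 ,  0.0389]))
  mouth ymin [0.0765 0.0767 0.0771 0.0774 0.078  0.0781] tipY [0.0381 0.0381 0.0384 0.0391 0.0392]
```

>>> {"method": "send_rows", "body": {
  "deltas": [
    [255,-0.0005,0,-0.015,0.2],
    [255,-0.0005,0,-0.0285,0.2],
    [255,-0.0005,0,-0.0285,0.2],
    [255,0.0002,0.015,-0.0285,0.2],
    [255,0.0009,0.03,-0.0285,0.2]
  ]
}}

```text
time_s: 6.8
tool_pos: [0.5709, -0.1562, 0.0525]
tcp_rot: [0.722, 0.692, 0.0, 0.0]
contact_force: [0.4, 0.5, -0.3]
finger_gap: 0.162
grasp_force: 40.0
```

>>> {"method": "send_rows", "body": {
  "deltas": [
    [255,0.0005,0.01,0,0],
    [255,0.001,0.02,0,0],
    [255,0.0014,0.03,0,0],
    [255,0.0019,0.04,0,0],
    [255,0.0019,0.04,0,0]
  ]
}}

```text
time_s: 7.3
tool_pos: [0.5727, -0.1145, 0.052]
tcp_rot: [0.72, 0.694, 0.0, -0.001]
contact_force: [0.3, 0.6, -1.3]
finger_gap: 0.156
grasp_force: 40.0
```

```bash
python3 w.py 3 side; python3 - <<'E'
from fit import *
X=cloud(np.load("side3.npz")); T=sel(X,(.5820,.102,.07),(.5855,.172,.07),.018)
D=sel(X,(.5735,-.09,.07),(.5800,.07,.07),.013)
print("tube",cyl(T,.0125,.078,[.581,.04,.07,0])); print("dowel",cyl(D,.008,.078,[.581,.04,.07,0]))
E
```

```text
7.3 [ 0.5727 -0.1145  0.052 ] [ 0.7202  0.6937  0.0005 -0.0007] [ 0.2573  0.6396 -1.3238] 0.155834738248235 40.00004768371582
tool y yaw -2.144620636415046 z [-0.0002  0.0016 -1.    ]
side [0.3333 0.6424 0.8872] [ 0.2265 -0.6222 -0.7494]
tube (array([0.579 , 0.0492, 0.0684, 0.0079]), np.float64(2.8171266966240616), np.float64(0.45181914823941666), np.float64(0.0016035882969525786), array([0.1023, 0.1719]))
dowel (array([ 0.5788,  0.045 ,  0.068 , -0.0096]), np.float64(2.578069848982571), np.float64(-0.5527123529269231), np.float64(0.0012100487625269047), array([-0.0885,  0.0686]))
```

View pics/side3.png

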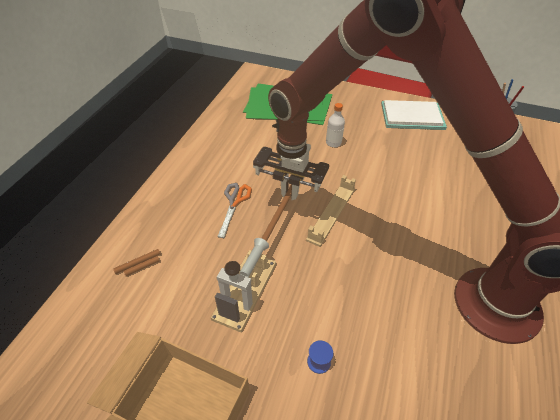

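The side view shows the dowel's tip in the flared mouth at (262,243), in line with the tube, and the forces are low. I'll keep feeding.

>>> {"method": "send_rows", "body": {
  "deltas": [
    [255,0.0007,0.015,0,0],
    [255,0.0014,0.03,0,0],
    [255,0.0021,0.045,0,0],
    [255,0.0028,0.06,0,0],
    [255,0.0028,0.06,0,0]
  ]
}}

```text
time_s: 7.85
tool_pos: [0.5755, -0.0526, 0.0518]
tcp_rot: [0.719, 0.695, 0.001, -0.001]
contact_force: [-0.1, 0.3, -0.2]
finger_gap: 0.158
grasp_force: 40.0
```

>>> {"method": "send_rows", "body": {
  "deltas": [
    [255,0.0007,0.015,0,0],
    [255,0.0014,0.03,0,0],
    [255,0.0021,0.045,0,0],
    [255,0.0028,0.06,0,0],
    [255,0.0028,0.06,0,0]
  ]
}}

```text
time_s: 8.35
tool_pos: [0.5781, 0.0072, 0.0518]
tcp_rot: [0.719, 0.695, 0.001, -0.001]
contact_force: [0.1, 0.4, -1.1]
finger_gap: 0.161
grasp_force: 40.0
```

>>> {"method": "send_rows", "body": {
  "deltas": [
    [255,0.0005,0.01,0,0],
    [255,0.0009,0.019,0,0],
    [255,0.001,0.021,0,0],
    [255,0.001,0.022,0,0],
    [255,0.001,0.022,0,0]
  ]
}}

```text
time_s: 8.85
tool_pos: [0.579, 0.0245, 0.0521]
tcp_rot: [0.721, 0.692, -0.0, 0.0]
contact_force: [0.2, 0.3, -0.7]
finger_gap: 0.161
grasp_force: 40.0
```

>>> {"method": "send_rows", "body": {
  "deltas": [
    [255,0,0.001,0,0],
    [255,0.0001,0.002,0,0],
    [255,0.0001,0.003,0,0],
    [255,0.0002,0.004,0,0],
    [255,0.0002,0.004,0,0]
  ]
}}

```text
time_s: 9.35
tool_pos: [0.5793, 0.0291, 0.0521]
tcp_rot: [0.721, 0.693, 0.0, -0.0]
contact_force: [-0.8, 1.3, -0.9]
finger_gap: 0.158
grasp_force: 40.0
```

>>> {"method": "send_rows", "body": {
  "deltas": [
    [255,0,0.001,0,0],
    [255,0.0001,0.002,0,0],
    [255,0.0001,0.003,0,0],
    [255,0.0001,0.003,0,0],
    [255,0.0001,0.003,0,0]
  ]
}}

```text
time_s: 9.85
tool_pos: [0.5794, 0.0319, 0.0521]
tcp_rot: [0.721, 0.693, 0.0, 0.0]
contact_force: [-0.0, -0.1, -0.2]
finger_gap: 0.16
grasp_force: 40.0
```

>>> {"method": "send_rows", "body": {
  "deltas": [
    [255,0,0.001,0,0],
    [255,0.0001,0.002,0,0],
    [255,0.0001,0.002,0,0],
    [255,0.0001,0.002,0,0]
  ]
}}

```text
time_s: 10.25
tool_pos: [0.5794, 0.0328, 0.0521]
tcp_rot: [0.722, 0.692, -0.0, 0.0]
contact_force: [-0.3, -2.3, -0.5]
finger_gap: 0.162
grasp_force: 40.0
```

>>> {"method": "send_rows", "body": {
  "deltas": [
    [255,0,0.001,0,0],
    [255,0.0001,0.002,0,0],
    [255,0.0001,0.002,0,0]
  ]
}}

```text
time_s: 10.55
tool_pos: [0.5795, 0.0328, 0.0522]
tcp_rot: [0.722, 0.692, -0.001, 0.001]
contact_force: [-0.4, -7.0, -1.0]
finger_gap: 0.158
grasp_force: 40.0
```

>>> {"method": "send_rows", "body": {
  "deltas": [
    [255,0,-0.002,0,0],
    [255,0,-0.002,0,0],
    [190,0,-0.002,0,0],
    [150,0,-0.002,0,0],
    [150,0,-0.002,0,0]
  ]
}}

```text
time_s: 11.05
tool_pos: [0.5796, 0.0359, 0.0521]
tcp_rot: [0.721, 0.693, 0.001, -0.001]
contact_force: [-0.9, -0.4, -0.9]
finger_gap: 0.372
grasp_force: 0.0
```

>>> {"method": "send_rows", "body": {
  "deltas": [
    [100,0,0,0,0],
    [100,0,0,0,0],
    [100,0,0,0,0],
    [100,0,0,0,0],
    [100,0,0,0,0]
  ]
}}

```text
time_s: 11.55
tool_pos: [0.5795, 0.0339, 0.0521]
tcp_rot: [0.721, 0.693, -0.0, -0.0]
contact_force: [-0.4, -0.3, 0.0]
finger_gap: 0.611
grasp_force: 0.0
```

>>> {"method": "send_rows", "body": {
  "deltas": [
    [100,0,0,0.03,0],
    [100,0,0,0.07,0],
    [100,0,0,0.11,0],
    [100,0,0,0.16,0],
    [100,0,0,0.18,0]
  ]
}}

```text
time_s: 12.05
tool_pos: [0.5817, 0.0332, 0.2371]
tcp_rot: [0.721, 0.692, 0.003, 0.003]
contact_force: [0.3, -0.7, -0.2]
finger_gap: 0.608
grasp_force: 0.0
```

```bash
python3 w.py 4 wrist side scene; python3 - <<'E'
from fit import *
for n in("side","scene","wrist"):
    X=cloud(np.load(n+"4.npz")); 
    D=sel(X,(.5735,-.10,.068),(.5800,.066,.068),.013)
    if len(D)>30:print(n,"dowel",len(D),cyl(D,.008,.078,[.581,.04,.07,0]))
    H=sel(X,(.587,.223,.155),(.587,.223,.18),.03); 
    if len(H):
        H=H[H[:,2]>.1635]; print("  head top",len(H),H.mean(0),(H.min(0)+H.max(0))/2)
E
```

```text
12.05 [0.5817 0.0332 0.2371] [0.7214 0.6925 0.0031 0.0027] [ 0.2714 -0.7003 -0.1651] 0.607759548046518 0.0
tool y yaw -2.3450558360670044 z [ 0.0082  0.0003 -1.    ]
wrist [0.583  0.0992 0.405 ] [-0.0012 -0.2362 -0.9717]
side [0.3333 0.6424 0.8872] [ 0.2265 -0.6222 -0.7494]
scene [1.1249 0.6567 1.3696] [-0.3598 -0.4268 -0.8297]
side dowel 170 (array([0.5793, 0.0386, 0.068 , 0.0041]), np.float64(2.213021573828577), np.float64(0.2364658550218742), np.float64(0.0013370850390262165), array([-0.0202,  0.0658]))
  head top 119 [0.5845 0.2242 0.1655] [0.5856 0.2244 0.1663]
scene dowel 126 (array([ 0.581 ,  0.0415,  0.0692, -0.0048]), np.float64(2.376620158957054), np.float64(-0.27466045010891754), np.float64(0.001853970805565128), array([-0.025 ,  0.0657]))
  head top 73 [0.5889 0.2214 0.1669] [0.5892 0.2229 0.1678]
wrist dowel 1217 (array([0.5818, 0.0409, 0.0703, 0.0008]), np.float64(2.3395634393587352), np.float64(0.04702212713424051), np.float64(0.0006047400442137198), array([-0.022 ,  0.0655]))
```

View pics/wrist4.png

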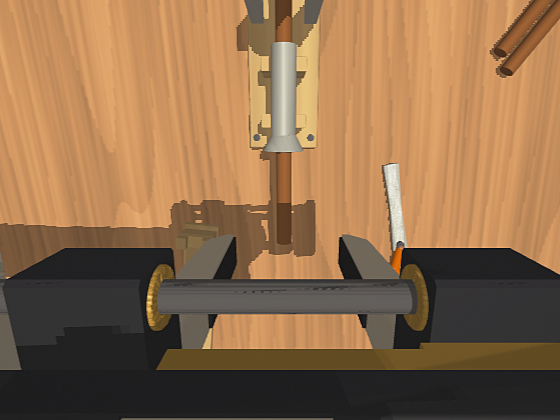

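The wrist view shows the dowel running through the tube (mouth at (283,150), trailing end at (283,243)). About 99 mm sticks out, and the stop contact was felt at 7 N, so it is home. Next I'll shut the fingers and go above the plunger.

>>> {"method": "send_rows", "body": {
  "deltas": [
    [255,0.002,0.045,0,0],
    [255,0.004,0.09,0,0],
    [255,0.006,0.135,0,0],
    [255,0.0075,0.175,0,0],
    [255,0.0075,0.189,0,0]
  ],
  "newtons": 20
}}

```text
time_s: 12.7
tool_pos: [0.5846, 0.2294, 0.2287]
tcp_rot: [0.718, 0.696, -0.001, -0.003]
contact_force: [0.3, -0.6, -0.8]
finger_gap: 0.23
grasp_force: 0.0
```

>>> {"method": "send_rows", "body": {
  "deltas": [
    [255,0,0,0,0],
    [255,0,0,0,0],
    [255,0,0,0,0],
    [255,0,0,0,0],
    [255,0,0,0,0]
  ]
}}

```text
time_s: 13.2
tool_pos: [0.5873, 0.2212, 0.2324]
tcp_rot: [0.722, 0.692, 0.0, 0.0]
contact_force: [0.6, 0.8, 0.7]
finger_gap: 0.005
grasp_force: 0.0
```

>>> {"method": "send_rows", "body": {
  "deltas": [
    [255,0,0,-0.02,0],
    [255,0,0,-0.04,0],
    [255,0,0,-0.055,0],
    [255,0,0,-0.055,0],
    [255,0,0,-0.055,0]
  ]
}}

```text
time_s: 13.7
tool_pos: [0.5874, 0.2224, 0.1776]
tcp_rot: [0.722, 0.692, 0.0, 0.0]
contact_force: [-0.7, 0.5, 0.4]
finger_gap: 0.006
grasp_force: 0.0
```

>>> {"method": "send_rows", "body": {
  "deltas": [
    [255,0,0,-0.008,0],
    [255,0,0,-0.013,0],
    [255,0,0,-0.018,0],
    [255,0,0,-0.023,0],
    [255,0,0,-0.025,0]
  ]
}}

```text
time_s: 14.2
tool_pos: [0.588, 0.2229, 0.1552]
tcp_rot: [0.721, 0.693, 0.001, 0.0]
contact_force: [-4.8, -1.5, 22.4]
finger_gap: 0.007
grasp_force: 11.0
```

>>> {"method": "send_rows", "body": {
  "deltas": [
    [255,0,0,-0.001,0],
    [255,0,0,-0.002,0],
    [255,0,0,-0.003,0],
    [255,0,0,-0.003,0],
    [255,0,0,-0.003,0]
  ]
}}

```text
time_s: 14.7
tool_pos: [0.5881, 0.2229, 0.1551]
tcp_rot: [0.721, 0.693, 0.002, 0.0]
contact_force: [-6.6, -2.8, 25.8]
finger_gap: 0.003
grasp_force: 13.0
```

The plunger is on its stop: TCP z stays at 0.155 with 25 N on the tool. Now I'll raise clear.

>>> {"method": "send_rows", "body": {
  "deltas": [
    [255,0,0,0.01,0],
    [255,0,0,0.025,0],
    [255,0,0,0.05,0],
    [255,0,0,0.09,0],
    [255,0,0,0.12,0]
  ]
}}

```text
time_s: 15.2
tool_pos: [0.587, 0.223, 0.2706]
tcp_rot: [0.721, 0.693, 0.0, 0.0]
contact_force: [0.7, -0.2, 0.4]
finger_gap: 0.005
grasp_force: 0.0
```

>>> {"method": "send_rows", "body": {
  "deltas": [
    [255,-0.02,-0.04,0,0],
    [255,-0.04,-0.08,0,0],
    [255,-0.06,-0.12,0,0],
    [255,-0.06,-0.12,0,0],
    [255,-0.06,-0.12,0,0]
  ]
}}

```text
time_s: 15.7
tool_pos: [0.5266, 0.1023, 0.2692]
tcp_rot: [0.722, 0.692, 0.0, -0.0]
contact_force: [0.5, 1.4, 0.2]
finger_gap: 0.006
grasp_force: 0.0
```

```bash
python3 w.py 5 side wrist scene; python3 - <<'E'
from fit import *
for n in("side","scene","wrist"):
    X=cloud(np.load(n+"5.npz")); 
    D=sel(X,(.5735,-.10,.068),(.5800,.066,.068),.013)
    if len(D)>30:print(n,"dowel",len(D),cyl(D,.008,.078,[.581,.04,.07,0]))
    H=sel(X,(.587,.223,.145),(.587,.223,.18),.03); 
    if len(H): print("  head top",len(H),np.percentile(H[:,2],[50,95,100]))
E
```

```text
15.7 [0.5266 0.1023 0.2692] [ 0.722   0.6919  0.0003 -0.0005] [0.4873 1.4311 0.2187] 0.006230915431909874 0.0
tool y yaw -2.4403584024097813 z [-0.0002  0.0011 -1.    ]
side [0.3333 0.6424 0.8872] [ 0.2265 -0.6222 -0.7494]
wrist [0.5296 0.1697 0.4368] [-0.0091 -0.2354 -0.9719]
scene [1.1249 0.6567 1.3696] [-0.3598 -0.4268 -0.8297]
side dowel 169 (array([0.5793, 0.0412, 0.0676, 0.0024]), np.float64(2.3607218884212524), np.float64(0.13829716332610067), np.float64(0.0012715873437623483), array([-0.0215,  0.0659]))
  head top 186 [0.1645 0.1674 0.1694]
scene dowel 131 (array([ 0.5802,  0.0381,  0.0679, -0.0156]), np.float64(2.1823732135889524), np.float64(-0.8919001371989393), np.float64(0.0022581943930981936), array([-0.0237,  0.0647]))
  head top 109 [0.1656 0.1696 0.1712]
wrist dowel 391 (array([0.5818, 0.0422, 0.0703, 0.0046]), np.float64(2.4154910117834465), np.float64(0.26632704483073183), np.float64(0.0005836139263386416), array([0.0292, 0.0656]))
  head top 1559 [0.1676 0.1697 0.1715]
```

View pics/side5.png

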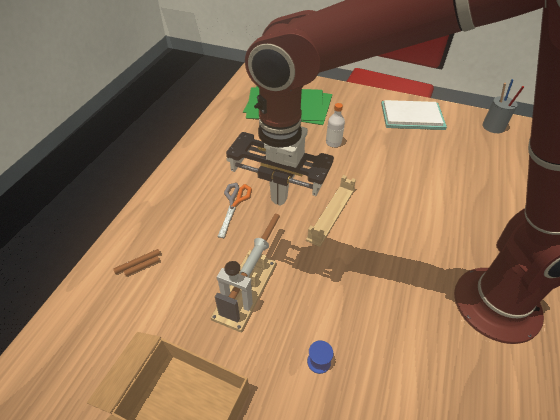

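The side view shows the dowel through the tube and up to the stop plate (tip near (232,295), tail at (277,217)). The head is back up at (232,268), the bystanders haven't moved and the arm is clear.

```bash
python3 -c "
from workcell import sign_off
print(sign_off())"
```

```text
the job is handed in; nothing more can be done
None
```

I handed the job in at about 16 s: the dowel is home against the end stop and released, the plunger was pressed to its stop and is back up, and nothing else was disturbed; `sign_off()` gave no verdict.

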